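# Lock the clutch jig's carriage with its pin

## Task

The sliding carriage of the clutch jig must be locked to its base. Take the square-headed lock pin out of the wooden rack, stand it in the hole of the carriage, and feel for the hole hidden in the base underneath by sliding pin and carriage along until the tip drops in; push the pin fully home, upright with its collar down on the carriage, and let go. Leave the other tools in the rack and the things lying on the bench where they are.

Things in the scene. Friction and masses are not known exactly. Their poses are not given: they have to be found in the camera images.
- lock_pin: Loose steel pin, 0.1 to 0.3 kg, upright in one of the rack's holes, hanging on its collar. Origin: centre of its tip (bottom end), z up. Above the tip: round shank 16 mm diameter to 40 mm, its lowest 5 mm tapered to 9 mm; collar 30 mm diameter from 40 to 46 mm; square head 22 x 22 mm from 46 to 96 mm, flats along its x and y: grip it there, firmly, from above.
- jig: Fixed dark steel base of the clutch jig, about 100 mm (x) by 255 mm (y), origin at the middle of its underside on the bench; z up. The carriage slides on it along y between two brass rails 51 mm high.
- jig_floor (a point): Middle of the jig's flat steel floor under the carriage, 40 mm above the bench, axes as the jig's; pin tips slide on it. On its line x = 0 is one hole, hidden by the carriage: 18 mm diameter, 34 mm deep, 1.5 mm chamfer. It is below the carriage hole at a carriage value somewhere from -5 to +27 mm, always at least 8 mm to the +y side of the carriage's start.
- carriage (a joint): Carriage position along jig y in m, stops at -0.034 and 0.034, starts from -0.034 to -0.014. About 1.5 N of friction; stays where left; a pin in its hole pushes it along. Steel plate 72 x 172 x 12 mm, underside 2 mm above the floor, top 54 mm above the bench; a clutch disc (62 mm diameter, 10 mm tall with its nut) is fixed on it 61 mm to +y of the hole.
- carriage_hole (a point): Centre of the mouth of the through hole (19 mm diameter, 1.5 mm chamfer) in the carriage, at the carriage's top face, 54 mm above the bench; moves with the carriage. Axes as the jig's. With the pin fully home its collar lies on this face and its tip is 40 mm lower; with the tip resting on the floor the collar is still 26 mm above it.
- rack: Fixed wooden rack block 60 mm (x) by 195 mm (y) by 50 mm tall, origin at the middle of its underside, with three 18 mm holes 44 mm deep along y at -65, 0 and +65 mm. The lock pin and two other tools stand in them in any order.
- drift: Loose round-headed drift of the rack, shank and collar like the pin's, round head 22 mm diameter, 112 mm tall in all; origin at its tip. Leave it.
- tee_key: Loose T-handled key of the rack, shank and collar like the pin's, thin stem with a 60 mm cross bar on top, 105 mm tall; origin at its tip. Leave it.
- clutch_plate: Loose worn clutch plate lying on the bench, ring of 110 mm diameter, 8 mm thick, origin under its centre. Leave it.
- spark_plug: Loose white ceramic spark plug lying on the bench, 84 mm long, 20 mm thick, origin under its middle, along its x. Leave it.
- feeler_gauge: Loose steel feeler gauge set lying on the bench, 100 mm long, 10 mm thick, origin under the middle of its case. Leave it.
- hex_holder: Loose blue anodised hex key holder, 35 x 100 x 45 mm with keys standing up to 125 mm high, origin under its centre. Leave it.
- grease_tin: Loose grease tin, 72 mm diameter, 70 mm tall, origin under its centre. Leave it.
Mind the look-alikes: they are no part of the job. What is shaped like the lock_pin but green or orange is not meant.

How it is judged:
On the way:
1. the pin stands in the carriage hole, its tip inside it (horizontal distance between lock_pin and carriage_hole below 0.006 m and z of lock_pin in the frame of jig below 0.05 m), for 0.05 s.
At the end, for the whole second after the job is handed in: The lock pin stands upright (within 0.1 rad) in the carriage hole (within 4 mm of its centre) and in the hidden base hole, fully home: its collar within 3 mm of the carriage's top, at rest and let go; the other tools and bench things within 30 mm of where they were (horizontal distance between lock_pin and carriage_hole below 0.004 m and z of lock_pin in the frame of jig below 0.017 m and angle between lock_pin's own z axis and vertical below 0.1 rad and linear speed of lock_pin below 0.02 m/s and contact force between the fingers and lock_pin below 0.1 N); the robot touches nothing.
It fails at once if the drift or the T-handled key is moved by more than 30 mm (distance of any of drift, tee_key from where it was at the start of the episode above 0.03 m).
It fails at once if a thing lying on the bench (clutch plate, spark plug, feeler gauge set, hex key holder, grease tin) is moved by more than 30 mm (distance of any of clutch_plate, spark_plug, feeler_gauge, hex_holder, grease_tin from where it was at the start of the episode above 0.03 m).
It also fails if it takes over 58 s, if anything falls off the work surface, if the arm or the gripper's body presses on something with over 40 N, if the wrist force passes 120 N, or if a joint passes its speed limit or range.

## Robot

A 6-joint arm with a two-finger parallel gripper is mounted at the origin on the work surface. World frame = base frame: x ahead of the robot, y to its left, z up, the work surface at z = 0. Lengths are in m, angles in rad, forces in N, time in s.
With the tool pointing down it reaches from about 0.3 to 0.775 m from the base axis. Payload 14.6 kg.
Tool frame: the origin (TCP) lies on the centre line of the jaws, within the pads' length; the fingertips stand 19 mm ahead of it and the grasp point (between the pads) is the TCP; z points along the fingers, y is the direction in which the jaws open and shut (so a half turn about z gives the same grasp; the last joint's range is limited). The gripper opens to 94 mm and grips with 3 to 60 N. Pads are 16 mm wide; open, the fingers measure 119 mm over their backs; the gripper's body (75 mm by 177 mm) begins 78 mm behind the grasp point.
Start: joints at [1.066, 0.3, 1.521, -0, 1.321, -0.067], TCP at [0.233, 0.498, 0.224] pointing down, gripper open.
Joint ranges: [-3.03, 3.03], [-0.79, 2.21], [0.23, 2.52], [-1.04, 4.18], [0, 3.07], [-2.55, 2.55]. Speed limits (rad/s): [2.22, 2.22, 2.57, 3.14, 3.14, 3.14].

## Interface

Orientations are given as [roll, pitch, yaw] about the fixed x, y, z axes, in that order (R = Rz(yaw) Ry(pitch) Rx(roll)).
In Python, from station import ctrl gives the robot as it stands. The module is installed in compiled form; this text tells all that it offers.
- The arm moves only by the shell command python3 -m creep 'ROWS' [FORCE]. ROWS is a JSON object of lists of equal length, an entry for each row: "translation": the shift along the world's x, y, z in mm, a list of three; "yaw": the turn about the world's z in rad; "gripper": the closure in counts, from 0 (fully open) to 255 (shut). A call has 1 to 5 rows; each row is the pose to reach, as a shift and turn from the pose measured when the call began; what a row does not reach only later rows make up. A row lasts 1/12 s, in which the tool goes at most 41.7 mm and 7.16 degrees, less where a joint would pass 70% of its speed; a pose out of reach is approached as far as the arm can. A call with a gripper value outside its range is refused whole. The fingers move at their own pace and stop on an object; FORCE is the grip in N (left out, the last holds). Time passes only in rows, so rows that repeat a pose let the fingers close. It gives the time, the measured TCP pose, the force and the opening at its end, in the units of the state.
- ctrl.get_obs(): the state, without advancing time (a new reading comes with each control period).
- ctrl.camera(name): name is "scene" or "top" or "wrist"; returns a dict with "pixels" (480x640x3 uint8, red, green, blue), "depth" (480x640 float32, m along the optical axis (not along the pixel's ray), 0 where there is no reading), "fx", "fy", "cx", "cy" (pixels), "R" (3x3) and "t" (3): a world point X has camera coordinates R X + t; the wrist camera has in their place "tool_from_camera" (4x4, takes a point from camera to tool coordinates, whose origin is the TCP and whose axes are the flange's). Camera axes: x right, y down, z forward; pixel columns grow to the right and rows downward; lengths in m; the calibration is good to about 2 mm. A picture is of the moment at which its call begins: read the wrist's pose just before it.
- ctrl.hand_in(): hands the job in, once; it reports no verdict.
The state is a dict: "time_s": time; "qpos": joint angles; "joint_vel": joint speeds; "tau": joint torques, N m; "ee_pos": TCP position; "eef_rot": TCP orientation; "force": force on the tool from outside, world axes, zero at the start; "moment": the same for the moment, N m; "grip_width": finger opening in m.
Only numpy, scipy, OpenCV 4.12 (cv2) and the standard library are available. Lean on these libraries where they do the work, as an engineer would, in place of code of your own. Each camera call takes 0.05 s, during which the arm holds its last target. There are 200 camera calls.

## Working session

There is one attempt and no reset: what is moved stays moved. The work goes in short steps, Python scripts to look and compute and a shell command to move; the robot and the scene stay as the last step left them, time stands still between calls to the robot, and variables do not carry over. Pictures are saved under pics/ and viewed, about 8 in all and at most 12, crops included, and the job is handed in when it is done.

```bash
mkdir -p pics; cat > h.py <<'E'
import numpy as np, cv2
from station import ctrl
def shot(n,f):
    o=ctrl.get_obs(); c=ctrl.camera(n); cv2.imwrite(f'pics/{f}.png',c['pixels'][:,:,::-1])
    d={k:np.array(v) for k,v in c.items()}; d['ee']=o['ee_pos']; d['rot']=o['eef_rot']; np.savez(f'pics/{f}.npz',**d); return d
def load(f): return dict(np.load(f'pics/{f}.npz'))
def cam2w(c,P):
    if 'R' in c: return c['R'].T@(P-c['t'])
    from scipy.spatial.transform import Rotation as Ro
    T=c['tool_from_camera']; return Ro.from_euler('xyz',c['rot']).as_matrix()@(T[:3,:3]@P+T[:3,3])+c['ee']
def pt(c,u,v,z=None):
    r=np.array([(u-c['cx'])/c['fx'],(v-c['cy'])/c['fy'],1.])
    if z is None:
        return cam2w(c,r*np.median(c['depth'][v-1:v+2,u-1:u+2]))
    a=cam2w(c,r*0); b=cam2w(c,r); return a+(b-a)*(z-a[2])/(b[2]-a[2])
E
python3 -c "
from h import *
shot('top','top1');shot('scene','sc1')
o=ctrl.get_obs();print(o)"
```

```text
{'time_s': 0.1, 'qpos': array([ 1.06638855e+00,  3.00365683e-01,  1.52147497e+00,  2.05613608e-06,
        1.32070868e+00, -6.66502603e-02]), 'joint_vel': array([ 0.00128102, -0.00047047, -0.00045478, -0.0001735 , -0.00130245,
       -0.00031505]), 'tau': array([ 1.68034916e-03, -5.32648158e+01, -3.53279579e+01,  7.08686910e-02,
        2.36207078e-02, -2.61178923e-05]), 'ee_pos': array([0.2330801 , 0.49794838, 0.22398904]), 'eef_rot': array([-3.14063823e+00, -6.57029603e-05,  2.70383460e+00]), 'force': array([0.94700222, 0.38834227, 0.01257609]), 'moment': array([ 0.03994383, -0.05689486,  0.02218871]), 'grip_width': 0.09380551756041412}
```

View pics/top1.png

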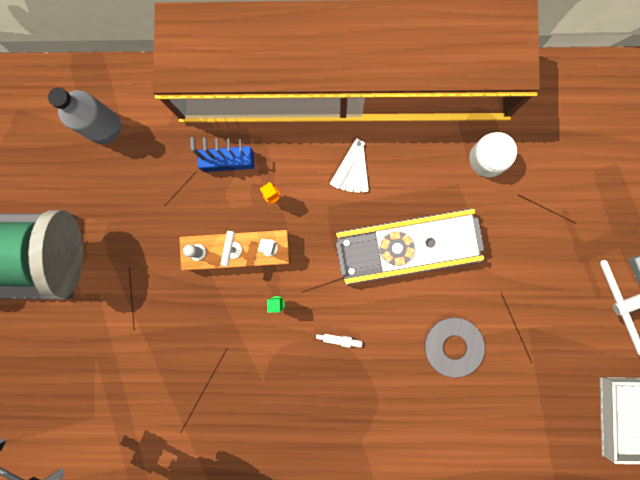

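View pics/sc1.png

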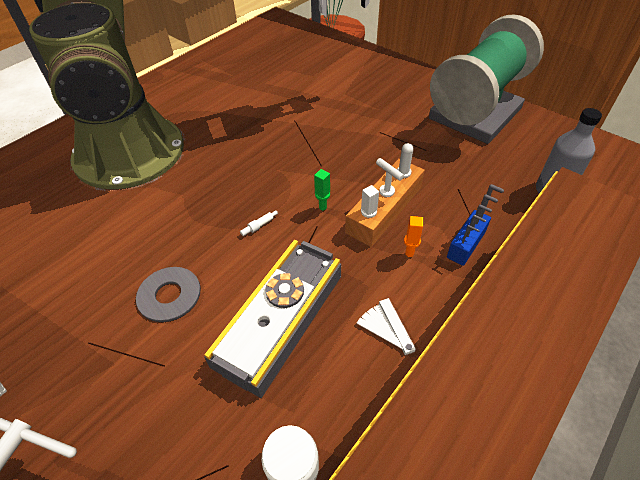

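Top view: the lock pin (plain steel, square head, in the rack) is at (268,247). The T-key is at (232,247) and the round drift at (195,252). The green (275,304) and orange (270,192) pins are look-alikes. The carriage hole is at (431,242) and the disc at (397,249). I'll confirm in an enlarged crop and measure.

```bash
python3 -c "
from h import *
c=load('top1');i=cv2.imread('pics/top1.png')
a=cv2.resize(i[220:290,175:305],None,fx=6,fy=6,interpolation=2)[:,:780]
b=cv2.resize(i[200:290,325:495],None,fx=4.5,fy=4.5,interpolation=2)
b=b[:, :780]
b=cv2.resize(b,(510,270)) if 0 else b
cv2.imwrite('pics/crop1.png',cv2.resize(np.vstack([a,b[:, :765].copy() if 0 else cv2.copyMakeBorder(b,0,0,0,780-b.shape[1],0)]),None,fx=.7,fy=.7))
for n,u,v in [('pinhead',268,247),('tee',232,247),('drift',195,252),('rackTL',182,240),('disc',397,249),('plate',450,240),('green',275,302),('orange',270,190)]: print(n,pt(c,u,v).round(4))
print('hole',pt(c,431,242.5,.054)); print(c['R'],c['t'],c['fx'])
"
```

```text
pinhead [0.5637 0.1476 0.1074]
tee [0.5635 0.2091 0.109 ]
drift [0.5546 0.2708 0.1163]
rackTL [0.5791 0.311  0.0507]
disc [ 0.5627 -0.0759  0.0651]
plate [ 0.5794 -0.171   0.0545]
green [0.4698 0.1362 0.0962]
orange [0.6632 0.1462 0.0969]
hole [ 0.57497219 -0.1374394   0.054     ]
[[ 0.00328356 -0.99944688 -0.03309321]
 [-0.998433   -0.0014279  -0.05594202]
 [ 0.05586382  0.03322504 -0.99788543]] [0.06391683 0.57275637 1.06715538] 583.9449500760868
```

View pics/crop1.png

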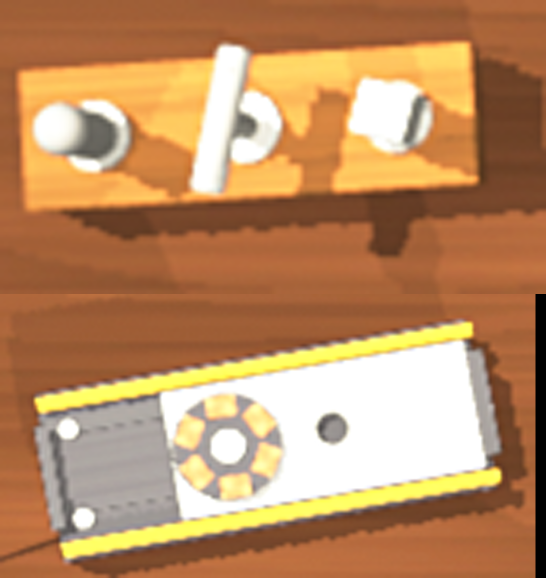

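The crop confirms it: square head centred at about (265.7,246.2), tee bar and round drift to its left. The jig yaw is about +0.175. Moving above the pin with the jaws across x.

```bash
python3 -m creep '{"translation":[[35,-36,0],[70,-72,0],[105,-108,0],[140,-144,0],[165,-173,0]],"yaw":[-0.12,-0.24,-0.36,-0.48,-0.6],"gripper":[0,0,0,0,0]}' 
python3 -m creep '{"translation":[[35,-36,0],[70,-72,0],[105,-108,0],[140,-144,0],[167,-174,0]],"yaw":[-0.12,-0.24,-0.36,-0.48,-0.6],"gripper":[0,0,0,0,0]}' ; python3 -c "from h import *;o=ctrl.get_obs();print(o['ee_pos'],o['eef_rot'],o['qpos'])"
```

```text
time_s: 0.52
ee_pos: [0.3782, 0.3461, 0.2238]
eef_rot: [-3.14, -0.0, 2.098]
force: [0.5, 1.0, 0.3]
grip_width: 0.0938
time_s: 0.93
ee_pos: [0.5226, 0.1956, 0.2236]
eef_rot: [-3.14, 0.0, 1.492]
force: [0.4, 0.5, -0.1]
grip_width: 0.0938
[0.52263128 0.19557702 0.22359437] [-3.13993407e+00  8.87741847e-05  1.49221686e+00] [2.92213633e-01 3.19340383e-01 1.49763955e+00 5.34154200e-04
 1.32619078e+00 3.70663409e-01]
```

```bash
python3 -m creep '{"translation":[[30,-30,0],[42,-44,0],[42,-44,0],[42,-44,0]],"yaw":[-0.1,-0.1,-0.1,-0.1],"gripper":[0,0,0,0]}'; python3 -c "from h import *;c=shot('wrist','w1');print(c['tool_from_camera'],c['fx'],c['ee'],c['rot'])"
```

```text
time_s: 1.27
ee_pos: [0.5648, 0.1508, 0.2229]
eef_rot: [-3.139, 0.0, 1.391]
force: [-0.3, 0.4, -0.1]
grip_width: 0.0943
[[ 9.08919271e-04 -9.71634726e-01 -2.36484954e-01  6.92680889e-02]
 [ 9.99999576e-01  8.48460407e-04  3.57423544e-04 -3.17680746e-06]
 [-1.46637006e-04 -2.36485179e-01  9.71635085e-01 -1.59618847e-01]
 [ 0.00000000e+00  0.00000000e+00  0.00000000e+00  1.00000000e+00]] 349.60233800796533 [0.56478225 0.15080636 0.22288257] [-3.13872329e+00  4.76063635e-04  1.39068614e+00]
```

View pics/w1.png

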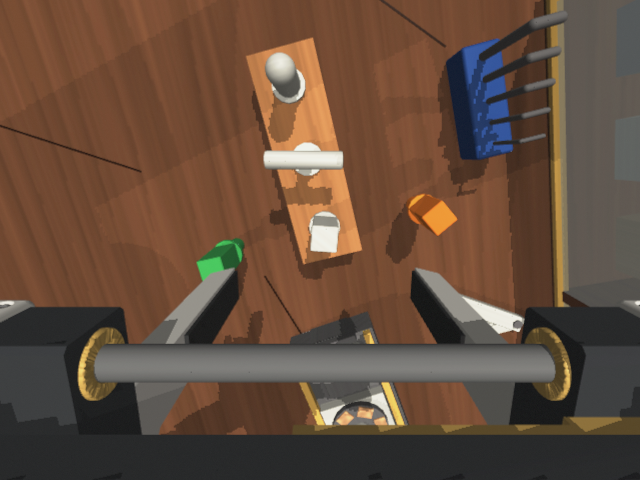

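Wrist view: the pin's top face is at about (324,240), edges nearly aligned with the image axes. The tee bar is at (303,160), clear of the jaw plane.

```bash
python3 -c "
from h import *
c=load('w1');i=cv2.imread('pics/w1.png')[200:270,280:370]
cv2.imwrite('pics/crop2.png',cv2.resize(i,None,fx=8,fy=8,interpolation=2))
print(pt(c,324,240))"
```

```text
[0.56471925 0.15269991 0.10515161]
```

View pics/crop2.png

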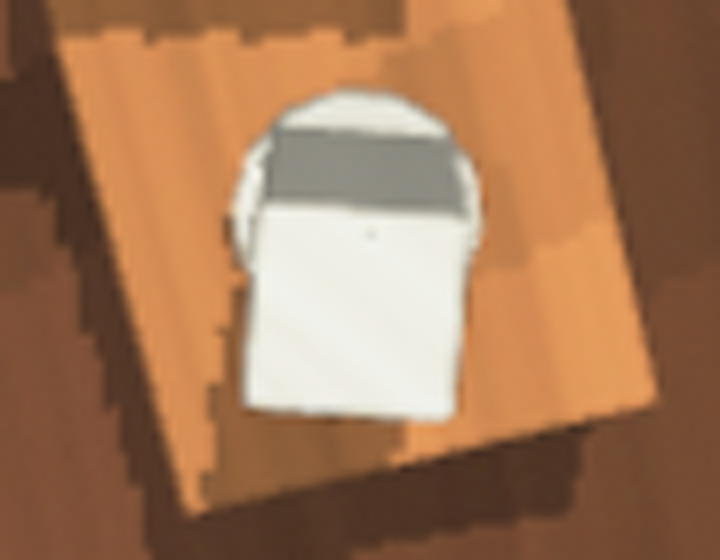

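```bash
python3 -c "
from h import *
c=load('w1');q=[pt(c,280+a/8,200+b/8,.106) for a,b in [(262,203),(468,215),(455,420),(243,408)]]
q=np.array(q);print(q.round(4),q.mean(0))
for k in range(4): d=q[(k+1)%4]-q[k]; print(np.linalg.norm(d),np.degrees(np.arctan2(d[1],d[0])))
t=load('top1');print(np.mean([pt(t,175+a/4.2,220+b/4.2,.106) for a,b in [(360,78),(350,132),(411,84),(401,142)]],0))
"
```

```text
[[0.558  0.1664 0.106 ]
 [0.5782 0.1615 0.106 ]
 [0.5733 0.1406 0.106 ]
 [0.5521 0.1457 0.106 ]] [0.5653978  0.15359336 0.106     ]
0.020793522295721782 -13.634138709905955
0.02148506858931788 -103.27167896481241
0.021782690342582293 166.4142827477337
0.02151996929791856 74.09354829276559
[0.56557182 0.15194747 0.106     ]
```

Both views agree (0.5655, 0.153), side 21.5 mm, yaw −13.6°. Descend and grip 68 mm above the tip.

```bash
python3 -m creep '{"translation":[[1,2,-30],[1,2,-65],[1,2,-95],[1,2,-110],[1,2,-110]],"yaw":[-0.058,-0.058,-0.058,-0.058,-0.058],"gripper":[0,0,0,0,0]}' 
python3 -m creep '{"translation":[[0,0,-20],[0,0,-35],[0,0,-35],[0,0,-35]],"yaw":[0,0,0,0],"gripper":[0,0,0,0]}'
python3 -m creep '{"translation":[[0,0,0],[0,0,0],[0,0,0],[0,0,0],[0,0,0]],"yaw":[0,0,0,0,0],"gripper":[130,255,255,255,255]}' 55
python3 -m creep '{"translation":[[0,0,0],[0,0,0],[0,0,0],[0,0,0],[0,0,0]],"yaw":[0,0,0,0,0],"gripper":[255,255,255,255,255]}'
```

```text
time_s: 1.73
ee_pos: [0.5628, 0.1547, 0.1097]
eef_rot: [-3.134, 0.003, 1.336]
force: [-0.3, 0.3, -0.8]
grip_width: 0.0943
time_s: 2.07
ee_pos: [0.5628, 0.1555, 0.0759]
eef_rot: [-3.134, 0.002, 1.337]
force: [0.9, -0.3, -0.1]
grip_width: 0.0939
time_s: 2.48
ee_pos: [0.563, 0.1555, 0.0763]
eef_rot: [-3.135, 0.002, 1.337]
force: [-0.3, 0.1, -0.4]
grip_width: 0.0642
time_s: 2.9
ee_pos: [0.5629, 0.1555, 0.0762]
eef_rot: [-3.134, 0.002, 1.337]
force: [-1.3, 0.1, 0.1]
grip_width: 0.0306
```

```bash

python3 -m creep '{"translation":[[0,0,0],[0,0,0],[0,0,0],[0,0,0],[0,0,0]],"yaw":[0,0,0,0,0],"gripper":[255,255,255,255,255]}'
python3 -m creep '{"translation":[[0,0,8],[0,0,22],[0,0,50],[0,0,80],[0,0,80]],"yaw":[0,0,0,0,0],"gripper":[255,255,255,255,255]}'
```

```text
time_s: 3.32
ee_pos: [0.5641, 0.1553, 0.0767]
eef_rot: [-3.138, 0.001, 1.337]
force: [6.8, -1.1, -1.5]
grip_width: 0.0216
time_s: 3.73
ee_pos: [0.566, 0.1557, 0.1622]
eef_rot: [3.139, -0.002, 1.337]
force: [0.1, 0.7, -1.6]
grip_width: 0.0219
```

Grasped (21.9 mm) and lifted. Carry past the carriage hole so the wrist camera can see it, aligning to the jig yaw.

```bash

python3 -m creep '{"translation":[[1,-30,0],[2,-65,0],[4,-100,0],[5,-135,0],[6,-170,0]],"yaw":[0.08,0.16,0.24,0.32,0.41],"gripper":[255,255,255,255,255]}'
python3 -m creep '{"translation":[[1,-35,0],[2,-70,0],[4,-105,0],[5,-140,0],[5,-165,0]],"yaw":[0,0,0,0,0],"gripper":[255,255,255,255,255]}'
python3 -m creep '{"translation":[[0,-10,0],[0,-10,0],[0,-10,0]],"yaw":[0,0,0],"gripper":[255,255,255]}'
python3 -c "from h import *;c=shot('wrist','w2');shot('scene','s2');shot('top','t2');print(c['ee'],c['rot'])"
```

```text
time_s: 4.15
ee_pos: [0.5716, -0.0158, 0.1615]
eef_rot: [3.14, -0.002, 1.751]
force: [1.5, 0.3, -2.5]
grip_width: 0.0218
time_s: 4.57
ee_pos: [0.576, -0.1835, 0.1606]
eef_rot: [3.141, -0.002, 1.75]
force: [0.6, -0.1, -2.4]
grip_width: 0.0217
time_s: 4.82
ee_pos: [0.5757, -0.1931, 0.1598]
eef_rot: [3.141, -0.003, 1.749]
force: [0.0, 0.4, -1.9]
grip_width: 0.0219
[ 0.57570017 -0.19314897  0.15983565] [ 3.14149769 -0.00336988  1.74926017]
```

View pics/w2.png

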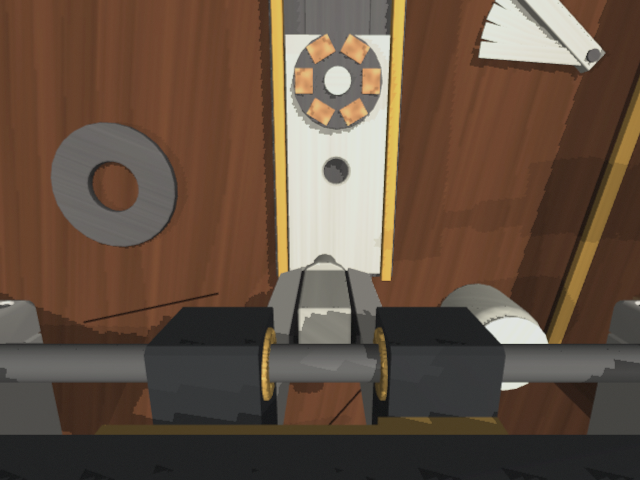

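Hole at (336,170), disc (337,80). The gripped head is at about (325,320), with the collar tip at (324,258). One enlarged crop of both.

```bash
python3 -c "
from h import *
i=cv2.imread('pics/w2.png')[145:355,265:390]
cv2.imwrite('pics/crop3.png',cv2.resize(i,None,fx=2.85*1,fy=2.85,interpolation=2))"
```

```text
(no output)
```

View pics/crop3.png

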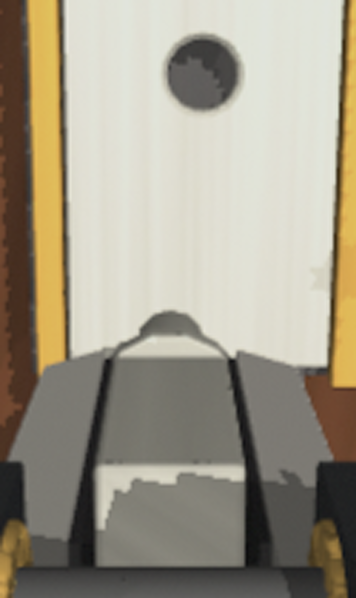

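```bash
python3 -c "
from h import *
c=load('w2');T=c['tool_from_camera']
def tp(u,v,z):
    r=np.array([(u-c['cx'])/c['fx'],(v-c['cy'])/c['fy'],1.]);d=T[:3,:3]@r;o=T[:3,3];return o+d*(z-o[2])/d[2]
print('headtop edge',tp(324.8,308.2,-.0293)*1e3,'headbot edge',tp(325,270.3,.0207)*1e3)
print('tip front low',tp(324.8,254.5,.0617)*1e3)
h=pt(c,336.2,170.3,.054);print('hole',h, 'depthplate',pt(c,310,200))
t=load('top1');print('top hole',pt(t,325+332/3.15,200+(428-294)/3.15,.054))
d=pt(c,337.5,80.5,.064);print('disc',d)
for v in (50,150,250):pass
L=[pt(c,u,v,.051) for u,v in [(285.5,60),(289,265)]];e=L[0]-L[1];print('rail yaw',np.arctan2(-e[0],e[1]))
e=d-h;print('hole->disc',np.hypot(e[0],e[1]),np.arctan2(-e[0],e[1]))
"
```

```text
headtop edge [  9.28440297   0.65325249 -29.3       ] headbot edge [ 8.49510046  0.85659128 20.7       ]
tip front low [ 5.62152135  0.82889275 61.7       ]
hole [ 0.57451665 -0.13388986  0.054     ] depthplate [ 0.5590319  -0.15927519  0.05359478]
top hole [ 0.57489994 -0.13637001  0.054     ]
disc [ 0.56385326 -0.07472747  0.064     ]
rail yaw 0.17220558270645803
hole->disc 0.060115686913675956 0.17832478587848166
```

```bash

python3 -m creep '{"translation":[[-1,30,0],[-2,60,0],[-2,60,-10],[-2,60,-25],[-2,60,-25]],"yaw":[0,0,0,0,0],"gripper":[255,255,255,255,255]}'
python3 -m creep '{"translation":[[0,0,-5],[0,0,-10],[0,0,-14],[0,0,-18],[0,0,-19]],"yaw":[0,0,0,0,0],"gripper":[255,255,255,255,255]}'
python3 -c "from h import *;c=shot('wrist','w3');shot('scene','s3');print(c['ee'],c['rot'],ctrl.get_obs()['force']);cv2.imwrite('pics/crop4.png',cv2.resize(cv2.imread('pics/s3.png')[200:400,180:360],None,fx=3,fy=3,interpolation=2))"
```

```text
time_s: 5.38
ee_pos: [0.5732, -0.1303, 0.1332]
eef_rot: [-3.139, -0.004, 1.754]
force: [-0.4, -0.5, -3.8]
grip_width: 0.022
time_s: 5.8
ee_pos: [0.5732, -0.1306, 0.1138]
eef_rot: [-3.139, -0.004, 1.753]
force: [0.1, -2.2, -1.8]
grip_width: 0.0217
[ 0.57322622 -0.13061367  0.11379239] [-3.13934886 -0.0041536   1.75339722] [ 0.17150948 -0.43169448 -3.06707122]
```

View pics/crop4.png

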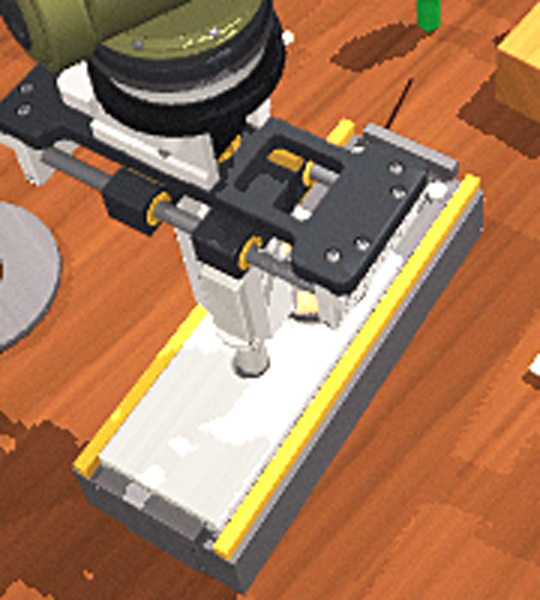

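The tip appears to be entering the carriage hole at crop (250,365). I'll lower it to the floor in small steps, watching the force.

```bash

python3 -m creep '{"translation":[[0,-2,-2],[0,-2,-4],[0,-2,-4],[0,-2,-4]],"yaw":[0,0,0,0],"gripper":[255,255,255,255]}'
python3 -m creep '{"translation":[[0,0,-1],[0,0,-2],[0,0,-3],[0,0,-4],[0,0,-4]],"yaw":[0,0,0,0,0],"gripper":[255,255,255,255,255]}'
```

```text
time_s: 6.23
ee_pos: [0.5731, -0.1326, 0.11]
eef_rot: [-3.139, -0.004, 1.753]
force: [0.5, 0.4, -2.1]
grip_width: 0.0221
time_s: 6.65
ee_pos: [0.5732, -0.1326, 0.1064]
eef_rot: [-3.139, -0.004, 1.753]
force: [-2.2, 1.5, 2.0]
grip_width: 0.0218
```

Tip on the floor at z≈0.0397. Slide along jig +y, pressing lightly.

```bash

python3 -m creep '{"translation":[[-0.2,1.2,-0.5],[-0.4,2.4,-0.8],[-0.6,3.6,-0.8],[-0.8,4.8,-0.8],[-1,6,-0.8]],"yaw":[0,0,0,0,0],"gripper":[255,255,255,255,255]}'
python3 -m creep '{"translation":[[-0.2,1,-0.5],[-0.4,2,-0.8],[-0.5,3,-0.8],[-0.7,4,-0.8],[-0.9,5,-0.8]],"yaw":[0,0,0,0,0],"gripper":[255,255,255,255,255]}'
```

```text
time_s: 7.07
ee_pos: [0.5727, -0.1273, 0.1063]
eef_rot: [-3.141, -0.002, 1.753]
force: [0.2, -4.4, 4.9]
grip_width: 0.0221
time_s: 7.48
ee_pos: [0.5723, -0.123, 0.1063]
eef_rot: [3.141, -0.0, 1.753]
force: [-0.1, -5.7, 5.4]
grip_width: 0.0217
```

```bash

python3 -m creep '{"translation":[[-0.2,1,-0.5],[-0.4,2,-0.8],[-0.5,3,-0.8],[-0.7,4,-0.8],[-0.9,5,-0.8]],"yaw":[0,0,0,0,0],"gripper":[255,255,255,255,255]}'
python3 -m creep '{"translation":[[-0.2,1,-0.5],[-0.4,2,-0.8],[-0.5,3,-0.8],[-0.7,4,-0.8],[-0.9,5,-0.8]],"yaw":[0,0,0,0,0],"gripper":[255,255,255,255,255]}'
```

```text
time_s: 7.9
ee_pos: [0.5718, -0.1189, 0.1063]
eef_rot: [3.14, 0.002, 1.753]
force: [-0.9, -7.1, 6.2]
grip_width: 0.0215
time_s: 8.32
ee_pos: [0.5712, -0.1148, 0.1062]
eef_rot: [3.139, 0.004, 1.753]
force: [-2.2, -7.4, 5.8]
grip_width: 0.0219
```

```bash

python3 -m creep '{"translation":[[-0.2,1,-0.3],[-0.4,2,-0.6],[-0.5,3,-0.6],[-0.7,4,-0.6],[-0.9,5,-0.6]],"yaw":[0,0,0,0,0],"gripper":[255,255,255,255,255]}'
python3 -m creep '{"translation":[[-0.2,1,-0.3],[-0.4,2,-0.6],[-0.5,3,-0.6],[-0.7,4,-0.6],[-0.9,5,-0.6]],"yaw":[0,0,0,0,0],"gripper":[255,255,255,255,255]}'
python3 -c "from h import *;c=shot('wrist','w4');shot('scene','s4');cv2.imwrite('pics/crop5.png',np.hstack([cv2.imread('pics/w4.png')[:,200:480],cv2.resize(cv2.imread('pics/s4.png')[220:400,180:350],None,fx=2.666,fy=2.6667,interpolation=2)]))"
```

```text
time_s: 8.73
ee_pos: [0.5705, -0.1105, 0.1062]
eef_rot: [3.138, 0.006, 1.753]
force: [-2.0, -5.9, 6.3]
grip_width: 0.0212
time_s: 9.15
ee_pos: [0.5697, -0.1063, 0.1062]
eef_rot: [3.137, 0.008, 1.753]
force: [-2.5, -7.3, 6.4]
grip_width: 0.0216
```

View pics/crop5.png

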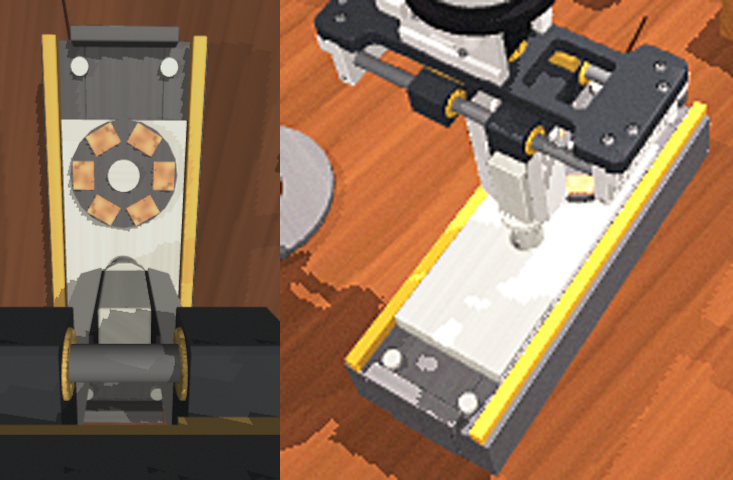

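Both views show the carriage riding along with the pin. Keep going.

```bash

python3 -m creep '{"translation":[[-0.1,1,-0.3],[-0.2,2,-0.6],[-0.4,3,-0.6],[-0.5,4,-0.6],[-0.7,5,-0.6]],"yaw":[0,0,0,0,0],"gripper":[255,255,255,255,255]}'
python3 -m creep '{"translation":[[-0.1,1,-0.3],[-0.2,2,-0.6],[-0.4,3,-0.6],[-0.5,4,-0.6],[-0.7,5,-0.6]],"yaw":[0,0,0,0,0],"gripper":[255,255,255,255,255]}'
```

```text
time_s: 9.67
ee_pos: [0.5691, -0.102, 0.1062]
eef_rot: [3.137, 0.009, 1.753]
force: [-3.4, -7.9, 7.4]
grip_width: 0.0215
time_s: 10.08
ee_pos: [0.5684, -0.0978, 0.1062]
eef_rot: [3.137, 0.011, 1.753]
force: [-3.4, -7.4, 7.6]
grip_width: 0.0215
```

```bash

python3 -m creep '{"translation":[[-0.1,1,-0.3],[-0.3,2,-0.6],[-0.4,3,-0.6],[-0.6,4,-0.6],[-0.8,5,-0.6]],"yaw":[0,0,0,0,0],"gripper":[255,255,255,255,255]}'
python3 -m creep '{"translation":[[-0.1,1,-0.3],[-0.3,2,-0.6],[-0.4,3,-0.6],[-0.6,4,-0.6],[-0.8,5,-0.6]],"yaw":[0,0,0,0,0],"gripper":[255,255,255,255,255]}'
```

```text
time_s: 10.5
ee_pos: [0.5676, -0.0936, 0.1062]
eef_rot: [3.137, 0.013, 1.753]
force: [-3.1, -7.3, 7.0]
grip_width: 0.0221
time_s: 10.92
ee_pos: [0.5668, -0.0894, 0.1062]
eef_rot: [3.137, 0.015, 1.753]
force: [-3.6, -6.6, 6.3]
grip_width: 0.0216
```

```bash

python3 -m creep '{"translation":[[-0.1,1,-0.2],[-0.3,2,-0.4],[-0.4,3,-0.4],[-0.6,4,-0.4],[-0.8,5,-0.4]],"yaw":[0,0,0,0,0],"gripper":[255,255,255,255,255]}'
python3 -c "
from h import *
t=load('top1');f=lambda a,b,z:pt(t,325+a/3.15,200+(b-294)/3.15,z)
C=np.mean([f(38,405,.051),f(472,328,.051),f(65,550,.051),f(500,477,.051)],0);u=np.array([-.174,.985])
P=(f(161,395,.054)+f(178,520,.054))/2
print(C,'rail len',np.linalg.norm(f(38,405,.051)-f(472,328,.051)),'plate+y end',(P-C)[:2]@u,'hole0',(f(332,428,.054)-C)[:2]@u)
c=shot('wrist','w5');shot('scene','s5');shot('top','t5');o=ctrl.get_obs();print(o['ee_pos'],(np.array(o['ee_pos'])-C)[:2]@u,o['force'])"
```

```text
time_s: 11.33
ee_pos: [0.566, -0.0846, 0.1061]
eef_rot: [3.137, 0.015, 1.753]
force: [-1.8, -3.5, 3.1]
grip_width: 0.0223
[ 0.56825074 -0.10072425  0.051     ] rail len 0.2501292781543199 plate+y end 0.05701746700090871 hole0 -0.036268027701871625
[ 0.56596626 -0.08431454  0.10583624] 0.016561070267312662 [-1.75791899 -2.86899287  2.75109478]
```

Carriage is now at about +18 mm; the hole can be up to +27. Continue.

```bash

python3 -m creep '{"translation":[[-0.1,1,-0.3],[-0.3,2,-0.5],[-0.4,3,-0.5],[-0.6,4,-0.5],[-0.8,5,-0.5]],"yaw":[0,0,0,0,0],"gripper":[255,255,255,255,255]}'
python3 -m creep '{"translation":[[-0.1,1,-0.3],[-0.3,2,-0.6],[-0.4,3,-0.6],[-0.6,4,-0.6],[-0.8,5,-0.6]],"yaw":[0,0,0,0,0],"gripper":[255,255,255,255,255]}'
```

```text
time_s: 11.9
ee_pos: [0.5649, -0.079, 0.1049]
eef_rot: [3.138, 0.014, 1.753]
force: [-0.8, -2.1, -2.7]
grip_width: 0.0216
time_s: 12.32
ee_pos: [0.5642, -0.0747, 0.1043]
eef_rot: [3.138, 0.016, 1.753]
force: [0.0, -11.1, -3.2]
grip_width: 0.0213
```

The tip dropped, with the vertical load gone and the far wall pushing back. Back off a little while lowering.

```bash

python3 -m creep '{"translation":[[0.2,-1,0],[0.4,-2.5,-0.5],[0.5,-3,-1.5],[0.5,-3,-2.5],[0.5,-3,-3.5]],"yaw":[0,0,0,0,0],"gripper":[255,255,255,255,255]}'
python3 -m creep '{"translation":[[0,0,-1],[0,0,-2],[0,0,-3],[0,0,-3]],"yaw":[0,0,0,0],"gripper":[255,255,255,255]}'
```

```text
time_s: 12.73
ee_pos: [0.5647, -0.0778, 0.101]
eef_rot: [3.138, 0.016, 1.753]
force: [-3.8, -0.9, 1.4]
grip_width: 0.0219
time_s: 13.07
ee_pos: [0.5645, -0.0781, 0.0978]
eef_rot: [3.138, 0.016, 1.753]
force: [-2.8, -3.8, 0.1]
grip_width: 0.0217
```

```bash

python3 -m creep '{"translation":[[0,0,-1.5],[0,0,-3],[0,0,-4.5],[0,0,-6],[0,0,-6]],"yaw":[0,0,0,0,0],"gripper":[255,255,255,255,255]}'
python3 -m creep '{"translation":[[0,0,-1.5],[0,0,-3],[0,0,-4.5],[0,0,-6],[0,0,-6]],"yaw":[0,0,0,0,0],"gripper":[255,255,255,255,255]}'
```

```text
time_s: 13.48
ee_pos: [0.5644, -0.0782, 0.0913]
eef_rot: [3.138, 0.016, 1.753]
force: [-0.9, -3.8, -4.3]
grip_width: 0.0217
time_s: 13.9
ee_pos: [0.5644, -0.0783, 0.085]
eef_rot: [3.139, 0.016, 1.753]
force: [-0.2, -4.6, -3.6]
grip_width: 0.0219
```

```bash

python3 -m creep '{"translation":[[0,0,-1.5],[0,0,-3],[0,0,-4],[0,0,-5],[0,0,-5.5]],"yaw":[0,0,0,0,0],"gripper":[255,255,255,255,255]}'
```

```text
time_s: 14.32
ee_pos: [0.5645, -0.0784, 0.0803]
eef_rot: [3.138, 0.017, 1.753]
force: [-8.5, -4.2, 16.2]
grip_width: 0.0218
```

Collar seated at z 0.0803 (predicted 0.0807), 16 N. Release and lift.

```bash

python3 -m creep '{"translation":[[0,0,0],[0,0,0],[0,0,0],[0,0,0],[0,0,0]],"yaw":[0,0,0,0,0],"gripper":[200,150,120,120,120]}' 20
python3 -m creep '{"translation":[[0,0,0],[0,0,0],[0,0,0],[0,0,0]],"yaw":[0,0,0,0],"gripper":[120,120,120,120]}'
```

```text
time_s: 14.73
ee_pos: [0.5647, -0.0781, 0.0803]
eef_rot: [3.138, 0.016, 1.753]
force: [0.4, 0.2, -1.0]
grip_width: 0.045
time_s: 15.07
ee_pos: [0.5647, -0.0781, 0.0803]
eef_rot: [3.138, 0.016, 1.753]
force: [-1.6, 0.3, 0.1]
grip_width: 0.0497
```

```bash

python3 -m creep '{"translation":[[0,0,10],[0,0,30],[0,0,60],[0,0,95],[0,0,120]],"yaw":[0,0,0,0,0],"gripper":[120,120,120,120,120]}'
python3 -m creep '{"translation":[[0,-30,0],[0,-60,0],[0,-80,0],[0,-80,0]],"yaw":[0,0,0,0],"gripper":[120,120,120,120]}'
python3 -c "
from h import *
w=shot('wrist','w6');shot('scene','s6');shot('top','t6')
cv2.imwrite('pics/fin.png',np.hstack([cv2.resize(cv2.imread('pics/w6.png')[:300,200:480],None,fx=1.4,fy=1.4),cv2.resize(cv2.imread('pics/s6.png')[220:400,180:350],None,fx=2.3333,fy=2.33333,interpolation=2)]))"
```

```text
time_s: 15.48
ee_pos: [0.565, -0.0781, 0.204]
eef_rot: [3.136, 0.017, 1.753]
force: [-0.2, 0.0, 0.5]
grip_width: 0.0495
time_s: 15.82
ee_pos: [0.5647, -0.1612, 0.2048]
eef_rot: [3.135, 0.018, 1.75]
force: [-1.2, 0.4, 0.5]
grip_width: 0.0497
```

View pics/fin.png

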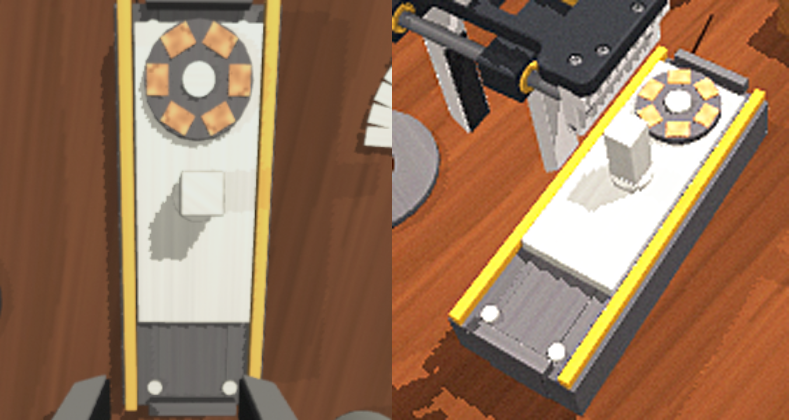

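The pin stands upright, collar flat on the carriage (crop (202,193) and (630,180)). Quick height check, then hand in.

```bash
python3 -c "
from h import *
c=load('w6');u,v=int(200+202/1.4),int(193/1.4);print('head top',pt(c,u,v),'expect z .110')
print(np.abs(ctrl.get_obs()['joint_vel']).max()); ctrl.hand_in()"
```

```text
head top [ 0.56499527 -0.08011951  0.10948674] expect z .110
0.016157464189491218
the job is handed in; nothing more can be done
```

The lock pin is in place, and I handed the job in at about 16 s of the 58 s allowed.

- **What I did:** I took the square-headed steel pin from the rack and stood it in the carriage hole. I then slid pin and carriage about 50 mm along +y until the tip dropped into the base hole, at roughly +20 mm carriage value. I pushed it home, let go and backed the gripper clear.
- **Seating:** the push ended with the tip at about 13.6 mm by the arm's reading (14 mm expected), against a firm 16 N stop. After release the camera put the head top at z = 0.1095 m (0.110 expected).
- **Last picture:** the pin stands upright with its collar flat on the carriage, and the gripper is clear of it.
- **Disagreements:** the top and wrist cameras differed by about 2 mm in y. The tool tilted about 0.017 rad while sliding. Neither got in the way of seating the pin.
- **Not checked:** I did not measure the other tools or the bench items again afterwards. No contact with them showed in the forces or pictures.

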